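Shut down the brush sander and hold its guard open

ROBOT

A 6-joint arm with a two-finger parallel gripper is mounted at the origin on the work surface. World frame = base frame: x ahead of the robot, y to its left, z up, the work surface at z = 0. Lengths are in m, angles in rad, forces in N, time in s.
With the tool pointing down it reaches from about 0.3 to 0.875 m from the base axis. Payload 6.4 kg.
Tool frame: the origin (TCP) lies where the fingers leave the gripper's body, on its centre line; the fingertips stand 73 mm ahead of it and the grasp point (between the pads) lies 54 mm ahead of it; z points along the fingers, y is the line along which they close (so a half turn about z gives the same grasp; the last joint's range is limited). The gripper opens to 85 mm and grips with 20 to 120 N. Pads are 22 mm wide; open, the fingers measure 114 mm over their backs; the gripper's body (76 mm by 85 mm) begins 54 mm behind the grasp point. The pads swing forward as they close: fully open they stand 13 mm farther back than shut.
Start: joints at [-1.368, 0.181, 1.607, -0, 1.354, -0.206], TCP at [0.229, -0.528, 0.304] pointing down, gripper open.
Joint ranges: [-2.99, 2.99], [-0.89, 2.07], [0.3, 2.58], [-1.14, 4.28], [0, 2.63], [-3.12, 3.12]. Speed limits (rad/s): [2.57, 2.57, 3.01, 3.14, 3.14, 3.14].

INTERFACE

Orientations are given as a unit quaternion [w, x, y, z].
In Python, from bench import ctrl gives the robot as it stands.
- The arm moves only by the tool carry_out, never from a script. Its argument "steps" is one flat list of numbers, 7 for each row, row after row: the shift along the tool's x, y, z in m, then the turn, a rotation vector about the tool's x, y, z in rad, then the opening, from 0 (shut) to 1 (fully open). In form: [dx, dy, dz, wx, wy, wz, claw, dx, dy, dz, wx, wy, wz, claw, ...]. A call has 1 to 20 rows; each row is the pose to reach, as a shift and turn from the pose commanded when the call began, along the tool's axes at that moment; what a row does not reach only later rows make up. A row lasts 1/10 s, in which the tool goes at most 50 mm and 8.59 degrees, less where a joint would pass 70% of its speed; a pose out of reach is approached as far as the arm can. A call with a gripper value outside its range is refused whole. The fingers move at their own pace and stop on an object; the grip force is fixed at half the most. Time passes only in rows, so rows that repeat a pose let the fingers close. It gives the time, the measured TCP pose, the force, the opening and the grip force at its end, in the units of the state.
- ctrl.get_obs(): the state, without advancing time (a new reading comes with each control period).
- ctrl.camera(name): name is "scene" or "top" or "wrist"; returns the picture (420x560x3 uint8, red, green, blue); there is no depth.
- ctrl.camera_params(name): a dict with "vertical_fov" (degrees; the focal length in pixels is half the picture's height over the tangent of half this angle, whatever the lens; pixels are square), "cx", "cy" (the principal point, pixels), "k1" (the pictures are not rectified: a ray, as slopes to the right and down, at radius r is drawn at 1 + k1 r^2 times it, then the intrinsics apply), "cam_to_world" (4x4, takes a point from camera to world coordinates); the wrist camera has in their place "hand_eye" (4x4, takes a point from camera to tool coordinates, whose origin is the TCP and whose axes are the flange's). Camera axes: x right, y down, z forward; pixel columns grow to the right and rows downward; lengths in m; the calibration is good to about 2 mm. A picture is of the moment at which its call begins: read the wrist's pose just before it. camera_params takes no time and is no camera call.
- ctrl.hand_in(): hands the job in; it is judged then, once.
The state is a dict: "time_s": time; "q": joint angles; "dq": joint speeds; "joint_efforts": joint torques, N m; "eef_pos": TCP position; "eef_rot": TCP orientation; "wrist_force": force on the tool from outside, world axes, zero at the start; "torque": the same for the moment, N m; "opening": opening from 0.0 (shut) to 1.0 (fully open); "grasp_force": force on a finger pad.
Only numpy, scipy, OpenCV 4.12 (cv2) and the standard library are available. Lean on these libraries where they do the work, as an engineer would, in place of code of your own. Each camera call takes 0.05 s, during which the arm holds its last target. There are 200 camera calls.

TASK

Shut down the bench brush sander before its roller is inspected: on the grey button box press the red, then the white, then the blue button, each fully down and let up again, one at a time, with the guard still shut. Then take the yellow guard by its black bar, raise it to about 50 degrees from shut, and keep holding it there: it springs shut if let go, so finish with the fingers holding it motionless. Leave the tin, the brush and the sanding block where they are.

Things in the scene. Friction and masses are not known exactly. Their poses are not given: they have to be found in the camera images.
- machine: bench-top brush sander, fixed to the bench: green housing 240 x 280 x 110 mm (x, y, z) on a dark plate 260 x 300 x 6 mm, bristle roller inside under the guard. Origin: centre of its underside on the bench; x points from the guard's bar towards its hinge, y along the hinge, z up. Its place and yaw differ (within 20 degrees of the robot's x)
- guard (a joint): angle of the yellow guard, rad: 0 shut (level), grows as its bar side rises, stop at 1.4; 50 degrees is 0.873. A spring (0.24 N m shut, 0.41 N m at 50 degrees) and its weight (0.45 kg, up to 30 percent more or less) close it from every angle; raising it by the bar takes about 3 to 6 N
- guard_hinge (a point): mid-point of the guard's hinge line, which runs along machine y: 106 mm from the machine's centre along its x, 111.5 mm above the bench. The guard is a yellow plate 200 x 250 x 6 mm; shut, it lies level from 5 to 205 mm on the machine -x side of this line, underside at this height. Ribs 6 mm high along its two sides. Frame turns with the guard
- guard_bar (a point): middle of the black round bar on the guard: 12 mm thick, 110 mm long along machine y, centre 45 mm above the guard's upper face, a post at each end. Shut, it is 165 mm from the hinge line towards machine -x and 51 mm above it (162.5 mm above the bench); it swings with the guard, up and towards machine +x. Frame turns with the guard
- station: grey push-button box, fixed to the bench, 180 x 66 x 50 mm (x, y, z), on the left or the right of the machine. Origin: centre of its underside; its x runs along the row of three buttons, which are 55 mm apart. The order of the colours along the row differs from start to start
- btn_red_top (a point): red round push button, 28 mm across, in a black collar 44 mm across that stands 12 mm above the top of the grey button box. Point: centre of the button's top face, 72 mm above the bench at rest. It goes straight down.
- btn_white_top (a point): white round push button, 28 mm across, in a black collar 44 mm across that stands 12 mm above the top of the grey button box. Point: centre of the button's top face, 72 mm above the bench at rest. It goes straight down.
- btn_blue_top (a point): blue round push button, 28 mm across, in a black collar 44 mm across that stands 12 mm above the top of the grey button box. Point: centre of the button's top face, 72 mm above the bench at rest. It goes straight down.
- btn_red (a joint): travel of the red button, m: 0 up, 0.006 fully down; counts as pressed beyond 0.0045 and as let up below 0.002. Springs back; fully down takes 4 N
- btn_white (a joint): travel of the white button, m: 0 up, 0.006 fully down; counts as pressed beyond 0.0045 and as let up below 0.002. Springs back; fully down takes 4 N
- btn_blue (a joint): travel of the blue button, m: 0 up, 0.006 fully down; counts as pressed beyond 0.0045 and as let up below 0.002. Springs back; fully down takes 4 N
- tin: bystander: brass-coloured wax tin with a paper band, 84 mm across, 75 mm high, standing loose on the side of the machine away from the button box. Origin: centre of its underside
- brush: bystander: loose wooden-handled brush, 200 mm long along its x (handle towards -x), lying on the bench beside one far corner of the machine. Origin: under its middle
- sander: bystander: loose cork sanding block 110 x 62 x 30 mm, lying on the bench beside the machine's other far corner. Origin: centre of its underside

How it is judged:
By the outcome, as a careful person would: the job done as asked, in the order asked, and still so for the second after the job is handed in, while the arm keeps its last pose, push and grip.
It also fails if it takes over 64 s, if anything falls off the work surface, if the arm or the gripper's body presses on something with over 40 N, if the wrist force passes 120 N, or if a joint passes its speed limit or range.

## Working session

There is one attempt and no reset: what is moved stays moved. The work goes in short steps, Python scripts to look and compute and a tool call to move; the robot and the scene stay as the last step left them, time stands still between calls to the robot, and variables do not carry over. Pictures are saved under pics/ and viewed, at most 10 in all, crops included, and the job is handed in when it is done.

Besides the shell and the picture viewer there is one more tool, called after ">>>" by a JSON object that holds its "fn" and its "kwargs". carry_out: Moves the arm, as the interface text tells. Its arguments: {"type":"object","properties":{"steps":{"type":"array"}},"required":["steps"]}

```bash
mkdir -p pics; ls
python3 - <<'E'
from bench import ctrl
import cv2,numpy as np
for n in ["scene","top"]:
    cv2.imwrite(f"pics/{n}0.png",ctrl.camera(n)[:,:,::-1])
for n in ["scene","top","wrist"]: print(n,ctrl.camera_params(n))
o=ctrl.get_obs();print(o)
E
```

```text
pics
scene {'vertical_fov': 50.56154677412383, 'cx': 273.70873410942613, 'cy': 214.46179825948835, 'k1': -0.04588387201441896, 'cam_to_world': array([[ 0.12002735,  0.75602785, -0.64344022,  1.21498108],
       [ 0.99275557, -0.08783841,  0.08198047, -0.10144563],
       [ 0.00546075, -0.64861876, -0.76109387,  0.89746331],
       [ 0.        ,  0.        ,  0.        ,  1.        ]])}
top {'vertical_fov': 53.83392812094529, 'cx': 277.77746916879096, 'cy': 209.62051553727414, 'k1': -0.05775289233955495, 'cam_to_world': array([[-6.46211642e-03, -9.93117257e-01,  1.16945950e-01,
         4.30251427e-01],
       [-9.99977913e-01,  6.59946037e-03,  7.87237938e-04,
         5.32566005e-03],
       [-1.55359975e-03, -1.16938280e-01, -9.93137969e-01,
         1.18789184e+00],
       [ 0.00000000e+00,  0.00000000e+00,  0.00000000e+00,
         1.00000000e+00]])}
wrist {'vertical_fov': 70.83836074669856, 'cx': 281.77868289568914, 'cy': 210.2667948025324, 'k1': -0.006768959500706233, 'hand_eye': array([[ 4.22362962e-04, -9.62438139e-01, -2.71500736e-01,
         6.86822331e-02],
       [ 9.999
[... 235 characters left out ...]
+00]])}
{'time_s': 0.1, 'q': array([-1.36832894e+00,  1.81470916e-01,  1.60789262e+00,  1.39251946e-05,
        1.35377911e+00, -2.06304526e-01]), 'dq': array([ 0.00084767, -0.00232761, -0.00261435,  0.00030307, -0.00164715,
       -0.00140461]), 'joint_efforts': array([ 3.61221964e-04, -4.45877516e+01, -3.52236629e+01, -4.51146443e-04,
        4.13938717e-03,  4.77944212e-06]), 'eef_pos': array([ 0.22849306, -0.52724647,  0.30307924]), 'eef_rot': array([-7.74978707e-04,  9.79185810e-01,  2.02964402e-01,  8.28498312e-06]), 'wrist_force': array([-0.0522244 , -0.12424966, -0.54971477]), 'torque': array([-0.03001028,  0.00932392,  0.03582848]), 'grasp_force': 0.0, 'opening': 0.9996511439631071}
```

View pics/top0.png

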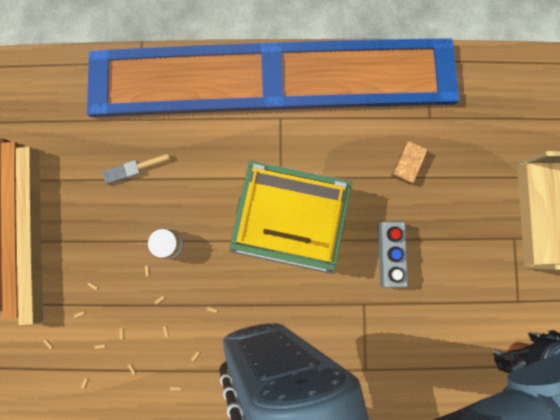

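View pics/scene0.png

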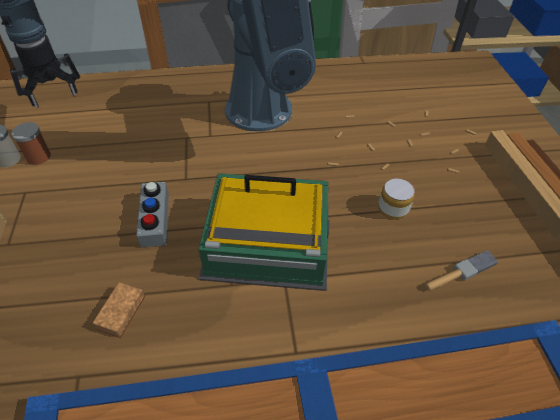

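The top view shows the buttons: red at (395,234), blue at (396,255) and white at (397,274). The guard is the yellow area around (297,212), with the bar running from (264,233) to about (310,240). In the scene view the bar runs (247,179)–(296,183). Next I'll measure these.

```bash
cat > h.py <<'E'
from bench import ctrl
import cv2,numpy as np
from scipy.spatial.transform import Rotation as R
def rot(o): w,x,y,z=o["eef_rot"]; return R.from_quat([x,y,z,w])
def cam(n,o=None):
    p=ctrl.camera_params(n); f=210/np.tan(np.radians(p["vertical_fov"]/2))
    if n=="wrist":
        T=np.eye(4);T[:3,:3]=rot(o).as_matrix();T[:3,3]=o["eef_pos"];T=T@p["hand_eye"]
    else: T=p["cam_to_world"]
    return p,f,T
def plane(n,uv,z,o=None):
    p,f,T=cam(n,o); K=np.array([[f,0,p["cx"]],[0,f,p["cy"]],[0,0,1]])
    q=cv2.undistortPoints(np.array([[uv]],float),K,np.array([p["k1"],0,0,0.]))[0,0]
    d=T[:3,:3]@np.array([q[0],q[1],1]); return T[:3,3]+d*(z-T[2,3])/d[2]
def masks(im):
    h=cv2.cvtColor(im,cv2.COLOR_RGB2HSV); H,S,V=cv2.split(h)
    return dict(red=((H<6)|(H>174))&(S>180)&(V>90),blue=(H>105)&(H<125)&(S>150)&(V>90),
      white=(S<40)&(V>170),yellow=(H>20)&(H<30)&(S>200)&(V>120))
def blob(m,win):
    x0,y0,x1,y1=win; k=np.zeros(m.shape,np.uint8); k[y0:y1,x0:x1]=m[y0:y1,x0:x1]
    n,l,s,c=cv2.connectedComponentsWithStats(k); i=1+np.argmax(s[1:,4]); return c[i],s[i],l==i
E
python3 - <<'E'
from h import *
for n,w in [("top",(375,215,415,295)),("scene",(130,175,175,245))]:
    im=cv2.imread(f"pics/{n}0.png")[:,:,::-1].copy(); m=masks(im)
    for c in ["red","white","blue"]:
        b=blob(m[c],w); print(n,c,b[0].round(1),b[1][2:],plane(n,b[0],.072)[:2].round(4))
    yw=(225,150,360,275) if n=="top" else (200,170,335,290)
    b=blob(m["yellow"],yw); pts=cv2.findNonZero(b[2].astype(np.uint8)); r=cv2.minAreaRect(pts)
    q=cv2.boxPoints(r); P=np.array([plane(n,x,.1175)[:2] for x in q]);print(n,q.round(),P.round(3))
    print('sides',np.linalg.norm(P-np.roll(P,-1,0),axis=1),'c',P.mean(0),[np.degrees(np.arctan2(*(P[(i+1)%4]-P[i])[::-1])).round(1) for i in range(4)])
print(plane("scene",(247,179),.1625),plane("scene",(296,183),.1625),plane("top",(264,233),.1625),plane("top",(310,240),.1625))
E
```

```text
top red [395.5 233.4] [10 10 83] [ 0.4945 -0.3123]
top white [388.8 253.4] [ 22  63 365] [ 0.4409 -0.2922]
top blue [396.2 253.7] [11 10 87] [ 0.4399 -0.3123]
top [[237. 242.]
 [251. 170.]
 [344. 188.]
 [330. 261.]] [[ 0.472  0.113]
 [ 0.663  0.076]
 [ 0.612 -0.169]
 [ 0.423 -0.127]]
sides [0.19419957 0.25022217 0.19327696 0.24516342] c [ 0.54249019 -0.02668251] [np.float64(-11.1), np.float64(-101.9), np.float64(167.4), np.float64(78.3)]
scene red [148.9 218.7] [12 10 88] [ 0.4956 -0.3147]
scene white [150.6 185.4] [10  7 47] [ 0.3822 -0.3173]
scene blue [150. 202.] [12 10 87] [ 0.4408 -0.3152]
scene [[207. 242.]
 [212. 176.]
 [324. 184.]
 [319. 250.]] [[ 0.616 -0.172]
 [ 0.413 -0.156]
 [ 0.474  0.116]
 [ 0.667  0.068]]
sides [0.20392444 0.27847627 0.19930922 0.24526518] c [ 0.5423822  -0.03609544] [np.float64(175.3), np.float64(77.4), np.float64(-14.1), np.float64(-101.9)]
[ 0.47866364 -0.07107096  0.1625    ] [0.50466632 0.0404095  0.1625    ] [0.49283309 0.04068844 0.1625    ] [ 0.47472548 -0.07315561  0.1625    ]
```

>>> {"fn": "carry_out", "kwargs": {"steps": [0.165,-0.045,0.05,0,0,0,0,0.329,-0.09,0.098,0,0,0,0,0.329,-0.09,0.098,0,0,0,0,0.329,-0.09,0.098,0,0,0,0,0.329,-0.09,0.098,0,0,0,0,0.329,-0.09,0.098,0,0,0,0,0.329,-0.09,0.098,0,0,0,0,0.329,-0.09,0.098,0,0,0,0,0.329,-0.09,0.098,0,0,0,0,0.329,-0.09,0.098,0,0,0,0,0.329,-0.09,0.098,0,0,0,0,0.329,-0.09,0.098,0,0,0,0]}}

```text
time_s: 1.3
eef_pos: [0.494, -0.3156, 0.2065]
eef_rot: [0.0, 0.979, 0.202, 0.0]
wrist_force: [0.2, 0.6, 0.4]
opening: 0.002
grasp_force: 0.0
```

Run:
```python
from h import *
o=ctrl.get_obs(); im=ctrl.camera("wrist"); cv2.imwrite("pics/w1.png",im[:,:,::-1]); m=masks(im)
print(o["eef_pos"],rot(o).as_matrix().round(3),o["opening"],o["wrist_force"])
for c in ["red","white","blue"]:
    b=blob(m[c],(0,0,560,420)); print(c,b[0].round(1),b[1],plane("wrist",b[0],.072,o)[:2].round(4))
```

```text
[ 0.49396741 -0.31556065  0.20645706] [[ 0.918  0.396  0.001]
 [ 0.396 -0.918 -0.001]
 [ 0.     0.001 -1.   ]] 0.0020883683960948815 [0.20594558 0.64872589 0.38614455]
red [281.3 222.6] [ 263  204   38   38 1113] [ 0.496  -0.3152]
white [265.5 218.5] [ 210  161  124  135 4449] [ 0.4943 -0.3035]
blue [244.5 276.8] [236 265  17  29 113] [ 0.4447 -0.3066]
```

View pics/w1.png

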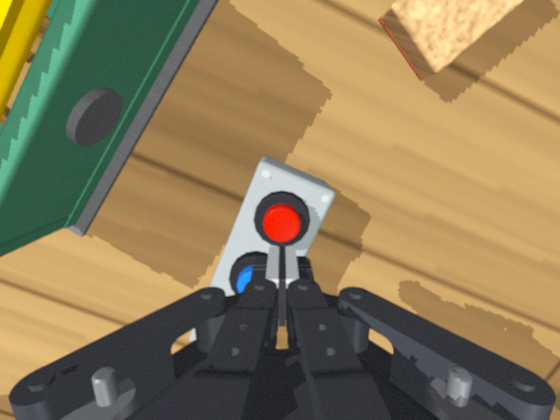

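Red sits at (281,222), right under the fingertips, and its position agrees with the earlier measurement. Pressing it now.

>>> {"fn": "carry_out", "kwargs": {"steps": [0.002,-0.001,0.03,0,0,0,0,0.002,-0.001,0.055,0,0,0,0,0.002,-0.001,0.06,0,0,0,0,0.002,-0.001,0.064,0,0,0,0,0.002,-0.001,0.066,0,0,0,0,0.002,-0.001,0.0675,0,0,0,0,0.002,-0.001,0.0675,0,0,0,0,0.002,-0.001,0.0675,0,0,0,0]}}

```text
time_s: 2.15
eef_pos: [0.4965, -0.3132, 0.1394]
eef_rot: [0.001, 0.979, 0.203, 0.0]
wrist_force: [-2.1, -1.1, 3.7]
opening: -0.002
grasp_force: 1.7
```

>>> {"fn": "carry_out", "kwargs": {"steps": [0,0,0.001,0,0,0,0,0,0,0.0015,0,0,0,0,0,0,0.0015,0,0,0,0,0,0,0.0015,0,0,0,0]}}

```text
time_s: 2.55
eef_pos: [0.4966, -0.3132, 0.1385]
eef_rot: [0.001, 0.979, 0.203, 0.0]
wrist_force: [-3.7, 0.8, 9.9]
opening: -0.002
grasp_force: 5.7
```

>>> {"fn": "carry_out", "kwargs": {"steps": [0,0,-0.01,0,0,0,0,0,0,-0.035,0,0,0,0,0,0,-0.035,0,0,0,0,-0.051,-0.022,-0.035,0,0,0,0,-0.102,-0.044,-0.035,0,0,0,0,-0.102,-0.044,-0.035,0,0,0,0,-0.102,-0.044,-0.035,0,0,0,0,-0.102,-0.044,-0.035,0,0,0,0]}}

```text
time_s: 3.35
eef_pos: [0.3858, -0.3132, 0.1722]
eef_rot: [0.001, 0.979, 0.203, 0.001]
wrist_force: [-0.1, 0.1, -0.1]
opening: 0.001
grasp_force: 0.0
```

Run:
```python
from h import *
o=ctrl.get_obs(); im=ctrl.camera("wrist"); cv2.imwrite("pics/w2.png",im[:,:,::-1])
print(o["eef_pos"],o["wrist_force"])
m=masks(im)
for c in ["red","blue"]:
    b=blob(m[c],(0,0,560,420)); print(c,b[0].round(1),b[1],plane("wrist",b[0],.072,o)[:2].round(4))
```

```text
[ 0.38584163 -0.31323548  0.17220063] [-0.09832105  0.08876419 -0.0673265 ]
red [364.3  70. ] [ 338   42   54   57 2366] [ 0.4932 -0.3151]
blue [320.6 163.2] [297 140  49  49 264] [ 0.4399 -0.3149]
```

View pics/w2.png

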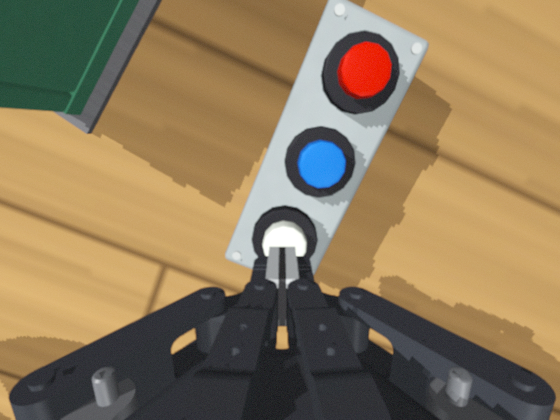

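White is at (285,240), under the fingertips. Pressing it.

>>> {"fn": "carry_out", "kwargs": {"steps": [0,0,0.022,0,0,0,0,0,0,0.028,0,0,0,0,0,0,0.032,0,0,0,0,0,0,0.034,0,0,0,0,0,0,0.035,0,0,0,0,0,0,0.0355,0,0,0,0,0,0,0.0355,0,0,0,0,0,0,0.0355,0,0,0,0]}}

```text
time_s: 4.2
eef_pos: [0.3858, -0.3124, 0.1384]
eef_rot: [-0.0, 0.979, 0.203, 0.0]
wrist_force: [-3.5, 8.2, 18.9]
opening: -0.003
grasp_force: 8.9
```

Bottomed. Releasing, then moving over blue.

>>> {"fn": "carry_out", "kwargs": {"steps": [0,0,-0.01,0,0,0,0,0,0,-0.035,0,0,0,0,0,0,-0.035,0,0,0,0,0.025,0.011,-0.035,0,0,0,0,0.05,0.0225,-0.035,0,0,0,0,0.05,0.0225,-0.035,0,0,0,0,0.05,0.0225,-0.035,0,0,0,0,0.05,0.0225,-0.02,0,0,0,0,0.05,0.0225,-0.008,0,0,0,0,0.05,0.0225,-0.004,0,0,0,0,0.05,0.0225,-0.001,0,0,0,0,0.05,0.0225,0,0,0,0,0,0.05,0.0225,0,0,0,0,0]}}

```text
time_s: 5.5
eef_pos: [0.439, -0.3132, 0.1383]
eef_rot: [-0.001, 0.979, 0.203, -0.001]
wrist_force: [-8.6, 7.2, 20.8]
opening: 0.0
grasp_force: 10.7
```

All three buttons bottomed. Now over to the bar: rise, turn 54.6° and open.

>>> {"fn": "carry_out", "kwargs": {"steps": [0,0,-0.01,0,0,0,0,0,0,-0.04,0,0,0,0,0,0,-0.09,0,0,-0.1,0,0,0,-0.14,0,0,-0.2,0,0.03,-0.04,-0.165,0,0,-0.35,1,0.06,-0.085,-0.165,0,0,-0.5,1,0.08,-0.125,-0.165,0,0,-0.65,1,0.1,-0.16,-0.165,0,0,-0.8,1,0.13,-0.21,-0.165,0,0,-0.953,1,0.16,-0.255,-0.165,0,0,-0.953,1,0.16,-0.255,-0.165,0,0,-0.953,1,0.16,-0.255,-0.165,0,0,-0.953,1,0.16,-0.255,-0.165,0,0,-0.953,1,0.16,-0.255,-0.165,0,0,-0.953,1]}}

```text
time_s: 6.9
eef_pos: [0.4852, -0.0174, 0.3013]
eef_rot: [0.0, 0.778, 0.629, -0.0]
wrist_force: [0.8, -1.0, 0.6]
opening: 0.996
grasp_force: 0.0
```

Run:
```python
from h import *
o=ctrl.get_obs(); im=ctrl.camera("wrist"); cv2.imwrite("pics/w3.png",im[:,:,::-1])
print(o["eef_pos"],rot(o).as_matrix().round(3),o["opening"],o["wrist_force"],o["q"].round(2))
```

```text
[ 0.48524329 -0.01737445  0.30131136] [[ 0.209  0.978 -0.   ]
 [ 0.978 -0.209 -0.   ]
 [-0.    -0.    -1.   ]] 0.996479971470329 [ 0.81604311 -1.03409493  0.64847062] [-0.28 -0.02  1.83 -0.    1.33 -0.07]
```

View pics/w3.png

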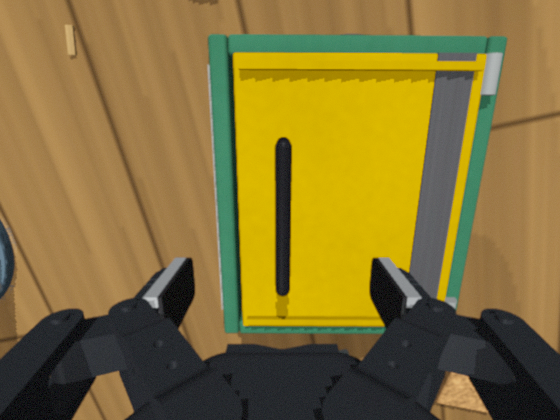

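The bar runs from (284,143) to (282,291), centred between the fingers and nearly vertical in the picture. Converting to world coordinates.

Run:
```python
from h import *
o=ctrl.get_obs(); im=cv2.imread("pics/w3.png")
h=cv2.cvtColor(im,cv2.COLOR_BGR2HSV); m=(h[...,2]<60)
b=blob(m,(255,100,320,310)); r=cv2.fitLine(cv2.findNonZero(b[2].astype(np.uint8)),cv2.DIST_L2,0,.01,.01).ravel()
x,y,w,hh=b[1][:4]; A=plane("wrist",(b[0][0]+(y+5-b[0][1])*r[0]/r[1],y+5),.1625,o);B=plane("wrist",(b[0][0]+(y+hh-5-b[0][1])*r[0]/r[1],y+hh-5),.1625,o)
print(b[1],r,A,B,np.linalg.norm(A-B),(A+B)/2)
d=(A-B);yaw=np.degrees(np.arctan2(d[1],d[0]))-90;print("yaw",yaw)
print("tool shift",rot(o).inv().apply((A+B)/2-o["eef_pos"]))
```

```text
[ 276  138   15  157 2026] [ 4.4507398e-03 -9.9999011e-01  2.8269794e+02  2.1383218e+02] [0.49840751 0.03862836 0.1625    ] [ 0.47422147 -0.07249466  0.1625    ] 0.11372462055429741 [ 0.48631449 -0.01693315  0.1625    ]
yaw -12.278984089971303
tool shift [0.00075429 0.00095826 0.13880558]
```

>>> {"fn": "carry_out", "kwargs": {"steps": [0.001,0.001,0.04,0,0,0,1,0.001,0.001,0.07,0,0,0,1,0.001,0.001,0.086,0,0,0,1,0.001,0.001,0.086,0,0,0,1,0.001,0.001,0.086,0,0,0,0,0.001,0.001,0.086,0,0,0,0,0.001,0.001,0.086,0,0,0,0,0.001,0.001,0.086,0,0,0,0,0.001,0.001,0.086,0,0,0,0,0.001,0.001,0.086,0,0,0,0,0.001,0.001,0.086,0,0,0,0,0.001,0.001,0.086,0,0,0,0,0.001,0.001,0.086,0,0,0,0]}}

```text
time_s: 8.25
eef_pos: [0.4863, -0.015, 0.2156]
eef_rot: [-0.0, 0.777, 0.63, -0.0]
wrist_force: [-4.2, 0.4, 5.5]
opening: 0.117
grasp_force: 58.6
```

The bar is gripped. I'll raise it along its arc, tilting the tool by half the guard angle, and check partway.

>>> {"fn": "carry_out", "kwargs": {"steps": [0,0.0035,-0.007,0.022,0,0,0,0,0.0074,-0.0142,0.044,0,0,0,0,0.0116,-0.021,0.065,0,0,0,0,0.0161,-0.0277,0.087,0,0,0,0,0.0208,-0.0342,0.109,0,0,0,0,0.0259,-0.0405,0.131,0,0,0,0,0.0312,-0.0467,0.153,0,0,0,0,0.0368,-0.0526,0.175,0,0,0,0,0.0426,-0.0582,0.196,0,0,0,0,0.0487,-0.0637,0.218,0,0,0,0,0.0487,-0.0637,0.218,0,0,0,0,0.0487,-0.0637,0.218,0,0,0]}}

```text
time_s: 9.45
eef_pos: [0.532, -0.0249, 0.2778]
eef_rot: [-0.087, 0.772, 0.626, -0.071]
wrist_force: [-11.0, 1.1, 1.9]
opening: 0.119
grasp_force: 58.9
```

```bash
cat >> h.py <<'E'
def guard(o):
    # grip point vs hinge, machine yaw -12.2 deg, shut bar (0.486,-0.0160,0.1625)
    P=o["eef_pos"]+.053*rot(o).as_matrix()[:,2]; a=np.radians(-12.2)
    mx=np.array([np.cos(a),np.sin(a)]); H=np.array([.486,-.016])+.165*mx
    dx=(P[:2]-H)@mx; dz=P[2]-.1115
    return P.round(4),"radius",np.hypot(dx,dz).round(4),"phi",(np.degrees(np.arctan2(dz,-dx))-17.2).round(2)
E
python3 - <<'E'
from h import *
o=ctrl.get_obs(); print(guard(o),o["wrist_force"],o["torque"],o["opening"],o["grasp_force"])
print(rot(o).as_matrix().round(3))
E
```

```text
(array([ 0.5204, -0.0225,  0.2262]), 'radius', np.float64(0.1734), 'phi', np.float64(24.21)) [-11.03439631   1.11880696   1.93291593] [0.05553907 1.73974228 0.0255331 ] 0.11863767332236223 58.930200934410095
[[ 0.207  0.953 -0.219]
 [ 0.978 -0.202  0.046]
 [-0.001 -0.224 -0.975]]
```

>>> {"fn": "carry_out", "kwargs": {"steps": [0,0.0051,-0.0065,0.022,0,0,0,0,0.0104,-0.0127,0.044,0,0,0,0,0.016,-0.0187,0.065,0,0,0,0,0.0218,-0.0245,0.087,0,0,0,0,0.028,-0.03,0.109,0,0,0,0,0.0344,-0.0353,0.131,0,0,0,0,0.041,-0.0404,0.153,0,0,0,0,0.0477,-0.0453,0.175,0,0,0,0,0.0548,-0.0498,0.196,0,0,0,0,0.0619,-0.054,0.218,0,0,0,0,0.0647,-0.0557,0.225,0,0,0,0,0.0647,-0.0557,0.225,0,0,0,0,0.0647,-0.0557,0.225,0,0,0,0,0.0647,-0.0557,0.225,0,0,0,0,0.0647,-0.0557,0.225,0,0,0]}}

```text
time_s: 10.95
eef_pos: [0.6062, -0.041, 0.3215]
eef_rot: [-0.172, 0.758, 0.614, -0.14]
wrist_force: [-11.1, -1.6, 13.1]
opening: 0.116
grasp_force: 58.8
```

Run:
```python
from h import *
o=ctrl.get_obs(); print(guard(o),o["wrist_force"],o["torque"],o["opening"],o["grasp_force"],abs(o["dq"]).max())
a=ctrl.camera("scene")[:,:,::-1]; cv2.imwrite("pics/s2.png",cv2.resize(a[100:310,60:340],(800,600)))
o=ctrl.get_obs(); print(guard(o))
```

```text
(array([ 0.5838, -0.0363,  0.2737]), 'radius', np.float64(0.1748), 'phi', np.float64(50.91)) [-11.06398184  -1.56166647  13.07384998] [0.02422892 2.41432258 0.15643523] 0.11586142372379722 58.77519249916077 0.0020550469806201108
(array([ 0.5838, -0.0363,  0.2737]), 'radius', np.float64(0.1748), 'phi', np.float64(50.91))
```

View pics/s2.png

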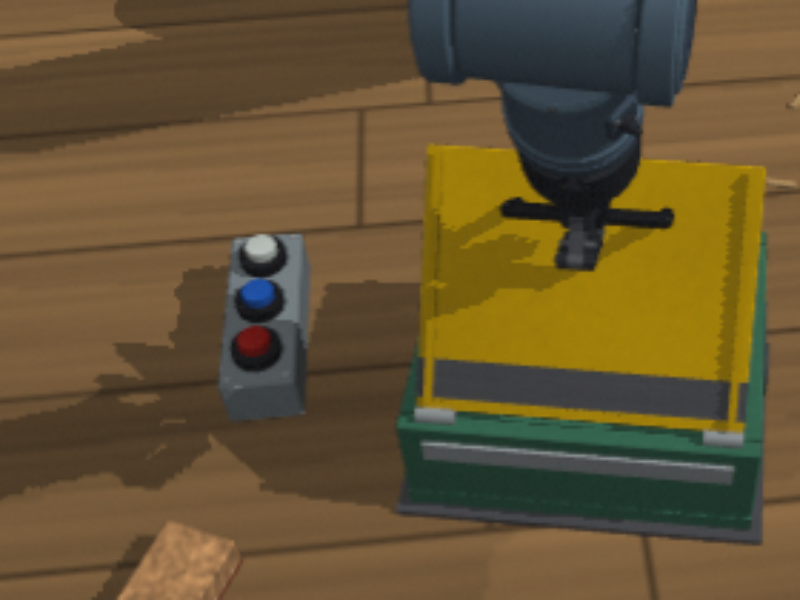

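The picture shows the guard open, with the bar from (510,209) to (670,217) held in the fingers. All three buttons are up, and the sanding block is visible in its place. The arm is still, with the guard at about 50.5°. Handing in.

Run:
```python
from h import *
print(plane("scene",(238.5,173.2),.272),plane("scene",(294.5,176),.272))
print(ctrl.hand_in())
```

```text
[ 0.57002068 -0.09121317  0.272     ] [0.59081097 0.01928158 0.272     ]
the job is handed in; nothing more can be done
None
```

I pressed red, then white, then blue, each fully down and let up with the guard shut. I then raised the guard to about 50–51° (from the gripper position) and handed the job in with the fingers still holding the bar motionless. I never moved near the tin, brush or sanding block, though my final picture showed only part of the block.

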